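# Seat a bottle in the V of a centring clamp

## Task

Take the brown glass bottle that stands alone to the right of the centring clamp, stand it on the clamp's plate and press it sideways into the V until it bears on both V faces at once, well centred (a push of about 10 N; never load a V face with more than 15 N). Then slide the jaw up until its flat face touches the bottle, and let go, with the bottle still home in the V. Do not tip the bottle or disturb the other bottles and the flask.

Things in the scene. Friction and masses are not known exactly. Their poses are not given: they have to be found in the camera images.
- clamp_base: The centring clamp, fixed to the worktop: aluminium plate 8 mm thick, from x = -145 to +70 mm and y = -56 to +56 mm. Origin on its underside, exactly below the axis of a bottle seated in the V; +x points along the plate into the V (the push), +y to the left of that, z up. It stands elsewhere, and turned, at each start.
- seat (a point): The point on the top of the plate (8 mm above the worktop) where the middle of the seated bottle's foot belongs; axes as clamp_base.
- cheek_left: Grey plastic block with the V face on the clamp's +y side, fixed: 58 mm long, 14 mm thick, top 48 mm above the worktop. Both faces are upright and rigid, 45 degrees either side of the clamp's x axis, open towards -x; mouth 83 mm wide at clamp x = -2 mm. A seated bottle touches them at clamp x = 20, y = +20 and -20 mm. Origin at the middle of the block's foot; axes as clamp_base.
- cheek_right: The same block on the clamp's -y side, mirrored. Plastic on glass grips (friction about 0.6): a bottle pushed in off-centre can stick on one face only.
- jaw (a joint): Travel of the sliding jaw along the clamp's +x, in m, 0 to 0.070 (stop). Its flat upright face (44 mm wide, from 8 to 33 mm above the worktop) stands at clamp x = -0.093 + value; on a seated bottle the value is 0.065. It starts between 0 and 0.012, slides with about 3 N of friction and stays where it is left.
- fin (a point): Middle of the gripping height of the jaw's upright fin, 72 mm above the worktop: the fin is 12 mm thick (clamp x), 30 mm wide (clamp y), its top 84 mm above the worktop, its middle 42 mm behind the jaw's face. Pinch it across its width or push it from behind; axes as clamp_base.
- bottle_mid (a point): Centre, half-way up, of the brown glass bottle with black cap: 56 mm diameter, 105 mm high overall; the body is 56 mm wide up to about 80 mm above its foot, the cap 31 mm wide over the top 21 mm. About 0.2 kg, loose on the worktop to the right of the clamp; z is its axis.
- bottle: The same brown bottle, with the origin in the middle of its foot, 52.5 mm below point bottle_mid.
- big_bottle: Bystander: white bottle with blue cap, 62 mm diameter, 120 mm high; origin at its foot.
- flask: Bystander: conical glass flask, 68 mm wide at the foot, 104 mm high; origin at its foot.
- small_bottle: Bystander: small bottle with red cap, 29 mm diameter, 62 mm high, near the front edge; origin at its foot.
Mind the look-alikes: they are no part of the job. Of the things shaped like the bottle, the brown one is meant.

How it is judged:
By the outcome, as a careful person would: the job done as asked, in the order asked, and still so for the second after the job is handed in, with the robot touching nothing.
It also fails if it takes over 67 s, if anything falls off the work surface, if the arm or the gripper's body presses on something with over 40 N, if the wrist force passes 120 N, or if a joint passes its speed limit or range.

## Robot

A 6-joint arm with a two-finger parallel gripper is mounted at the origin on a cart in front of the work surface, level with it; the furniture and walls round the work are solid. World frame = base frame: x ahead of the robot, y to its left, z up, the work surface at z = 0. Lengths are in m, angles in rad, forces in N, time in s.
With the tool pointing down it reaches from about 0.35 to 0.775 m from the base axis. Payload 5.5 kg.
Tool frame: the origin (TCP) lies between the finger pads; the fingertips stand 11 mm ahead of it and the grasp point (between the pads) lies 8 mm behind it (tips_ahead is the distance from the TCP to the fingertips, in m); z points along the fingers, y is the line along which they close (so a half turn about z gives the same grasp; the last joint's range is limited). The gripper opens to 85 mm and grips with 20 to 120 N. Pads are 22 mm wide; open, the fingers measure 114 mm over their backs; the gripper's body (76 mm by 85 mm) begins 54 mm behind the grasp point. The pads swing forward as they close: fully open they stand 13 mm farther back than shut.
Start: joints at [0.982, 0.313, 0.046, 1.304, 0, 1.431], TCP at [0.25, 0.518, 0.242] pointing down, gripper open.
Joint ranges: [-2.76, 2.76], [-0.86, 1.69], [-1.03, 1.26], [-2.2, 2.34], [-1.47, 1.5], [-3.14, 3.14]. Speed limits (rad/s): [2.57, 2.57, 3.14, 3.14, 3.14, 3.14].

## Interface

Orientations are given as a unit quaternion [w, x, y, z].
In Python, from workcell import * gives the robot as it stands. The module is installed in compiled form; this text tells all that it offers.
- The arm moves only by the tool jog_arm, never from a script. Its argument "moves" is a list of rows, each an object with "fingers": the closure, from 0 (fully open) to 1 (shut); "slide": the shift along the tool's x, y, z in mm, a list of three; "angular": the turn, a rotation vector about the tool's x, y, z in degrees, a list of three. A call has 1 to 10 rows; each row is the pose to reach, as a shift and turn from the pose commanded when the call began, along the tool's axes at that moment; what a row does not reach only later rows make up. A row lasts 1/12 s, in which the tool goes at most 41.7 mm and 7.16 degrees, less where a joint would pass 70% of its speed; a pose out of reach is approached as far as the arm can. A call with a gripper value outside its range is refused whole. The fingers move at their own pace and stop on an object; "squeeze" is the grip in N (left out, the last holds). Time passes only in rows, so rows that repeat a pose let the fingers close. It gives the time, the measured TCP pose, the force, the opening and the grip force at its end, in the units of the state.
- get_state(): the state, without advancing time (a new reading comes with each control period).
- read_camera(name): name is "scene" or "side" or "wrist"; returns a dict with "color" (480x640x3 uint8, red, green, blue), "fovy" (degrees; the focal length in pixels is half the picture's height over the tangent of half this angle, whatever the lens; pixels are square), "cx", "cy" (the principal point, pixels), "world_from_camera" (4x4, takes a point from camera to world coordinates); the wrist camera has in their place "tool_from_camera" (4x4, takes a point from camera to tool coordinates, whose origin is the TCP and whose axes are the flange's). Camera axes: x right, y down, z forward; pixel columns grow to the right and rows downward; lengths in m; the calibration is good to about 2 mm. The wrist camera is an equidistant fisheye: a pixel r from the principal point sees the ray r / f radians off the axis. A picture is of the moment at which its call begins: read the wrist's pose just before it. There is no depth.
- hand_in(): hands the job in; it is judged then, once.
Trained networks look in a picture, given as the dict that the camera call returned (one of the last four; its "shot" number tells which), for a name from the list of things; names that differ only in an ending like _2 or _b are one class to them, and where a whole thing is asked for, a point or a joint stands for the part that bears it (a point fixed in the world has none). Each returns a list of dicts, best first, with "p" (0 to 1); they miss things now and then, are a little off and sometimes report something else, mostly with a low value. They report only what shows in the picture. A call takes as long as a camera call. They do not tell look-alikes from the thing itself.
- look_for(target, picture): "point" ([column, row] in pixels, amid what is visible of it).
- tip_of(target, picture): "point" ([column, row] in pixels: a listed point, or the origin of a listed thing).
The state is a dict: "clock": time; "joint_pos": joint angles; "qvel": joint speeds; "tau": joint torques, N m; "tcp_pos": TCP position; "orientation": TCP orientation; "wrist_force": force on the tool from outside, world axes, zero at the start; "ft_torque": the same for the moment, N m; "finger_gap": finger opening in m; "grip_force": force on a finger pad.
Only numpy, scipy, OpenCV 4.12 (cv2) and the standard library are available. Lean on these libraries where they do the work, as an engineer would, in place of code of your own. Each camera call takes 0.05 s, during which the arm holds its last target. There are 200 camera calls.

## Working session

There is one attempt and no reset: what is moved stays moved. The work goes in short steps, Python scripts to look and compute and a tool call to move; the robot and the scene stay as the last step left them, time stands still between calls to the robot, and variables do not carry over. Pictures are saved under pics/ and viewed, at most 10 in all, crops included, and the job is handed in when it is done.

Besides the shell and the picture viewer there is one more tool, called after "Call:" as name([rows], argument=value, ...), one row to a line, values as JSON. jog_arm: Moves the arm, as the interface text tells. Its arguments: {"type":"object","properties":{"moves":{"type":"array","items":{"type":"object","properties":{"fingers":{"type":"number"},"slide":{"type":"array","items":{"type":"number"}},"angular":{"type":"array","items":{"type":"number"}}}}},"squeeze":{"type":"number"}},"required":["moves"]}

```bash
mkdir -p pics; cat > h.py <<'E'
from workcell import *
import numpy as np, cv2
from scipy.spatial.transform import Rotation as R
def quat(q): return R.from_quat([q[1],q[2],q[3],q[0]])
def ray(pic,uv,st=None):
    f=240/np.tan(np.radians(pic["fovy"])/2)
    d=np.array([(uv[0]-pic["cx"]),(uv[1]-pic["cy"])])/f
    if "tool_from_camera" in pic:
        r=np.linalg.norm(d)+1e-12; v=np.r_[d/r*np.sin(r),np.cos(r)]
        T=np.eye(4);T[:3,:3]=quat(st["orientation"]).as_matrix();T[:3,3]=st["tcp_pos"];T=T@np.array(pic["tool_from_camera"])
    else: v=np.r_[d,1];T=np.array(pic["world_from_camera"])
    return T[:3,3],T[:3,:3]@v
def onz(pic,uv,z,st=None):
    o,d=ray(pic,uv,st); return o+d*(z-o[2])/d[2]
def save(pic,n): cv2.imwrite("pics/"+n,pic["color"][:,:,::-1])
E
cat > a.py <<'E'
from h import *
st=get_state(); print(st["tcp_pos"],st["orientation"],st["joint_pos"])
Z=dict(seat=.008,fin=.072,bottle_mid=.0525,bottle=0,clamp_base=0,cheek_left=0,cheek_right=0,big_bottle=0,flask=0,small_bottle=0)
for c in ("scene","side"):
    p=read_camera(c); save(p,c+"0.png")
    for n,z in Z.items():
        for r in tip_of(n,p)[:3]:
            if r["p"]>.2: print(c,n,round(r["p"],2),np.round(r["point"]),np.round(onz(p,r["point"],z)[:2],4))
E
python3 a.py
```

```text
[0.24921543 0.51764385 0.24139225] [-3.35724442e-04  2.22518499e-01  9.74928026e-01 -8.65828934e-04] [9.82396853e-01 3.14035954e-01 4.49878321e-02 1.30360545e+00
 1.09550953e-05 1.43119099e+00]
scene seat 0.64 [305. 232.] [0.5644 0.3221]
scene fin 0.63 [354. 193.] [0.6859 0.3198]
scene bottle_mid 0.94 [401. 322.] [ 0.571  -0.0007]
scene bottle_mid 0.87 [335. 318.] [0.4789 0.0617]
scene bottle_mid 0.87 [268. 344.] [0.3592 0.0704]
scene bottle 0.68 [334. 338.] [0.4783 0.0596]
scene bottle 0.63 [394. 336.] [0.5709 0.0091]
scene bottle 0.55 [270. 361.] [0.3602 0.0731]
scene clamp_base 0.82 [302. 235.] [0.5586 0.3249]
scene cheek_left 0.91 [302. 244.] [0.5442 0.2994]
scene cheek_right 0.5 [285. 229.] [0.5369 0.3623]
scene big_bottle 0.87 [437. 293.] [0.705  0.0489]
scene flask 0.74 [390. 228.] [0.7416 0.2483]
scene small_bottle 0.66 [229. 286.] [0.3653 0.2657]
scene small_bottle 0.38 [388. 230.] [0.732 0.244]
side seat 0.7 [312. 241.] [0.5524 0.317 ]
side fin 0.61 [376. 213.] [0.6875 0.3294]
side bottle_mid 0.92 [203. 304.] [0.3632 0.0709]
side bottle_mid 0.78 [333. 332.] [0.574  0.0024]
side bottle_mid 0.77 [274. 312.] [0.4808 0.0501]
side bottle 0.83 [278. 335.] [0.4848 0.0499]
side bottle 0.82 [206. 326.] [0.3612 0.0741]
side clamp_base 0.88 [318. 247.] [0.563  0.3086]
side cheek_left 0.66 [310. 249.] [0.5468 0.301 ]
side cheek_right 0.81 [306. 236.] [0.5381 0.349 ]
side flask 0.73 [272. 310.] [0.4722 0.1118]
side flask 0.61 [400. 264.] [0.7294 0.2421]
side small_bottle 0.62 [228. 256.] [0.374  0.2766]
side small_bottle 0.21 [308. 247.] [0.5417 0.306 ]
```

View pics/scene0.png

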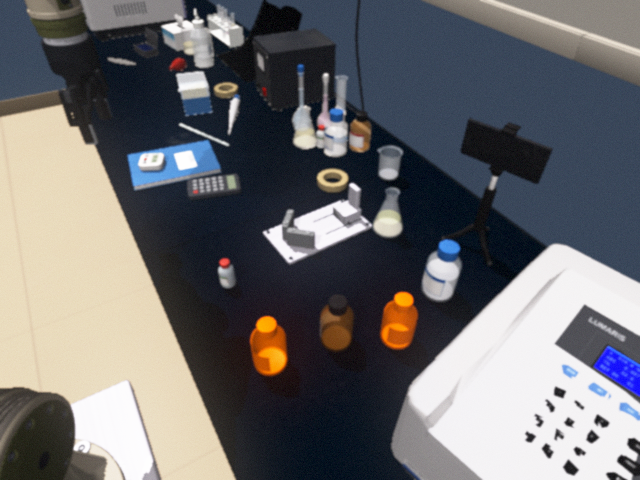

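```bash
python3 -c "
import cv2
a=cv2.imread('pics/side0.png')[180:380,150:470];cv2.imwrite('pics/sidecrop.png',cv2.resize(a,None,fx=2.5,fy=2.5))"
```

```text
(no output)
```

View pics/sidecrop.png

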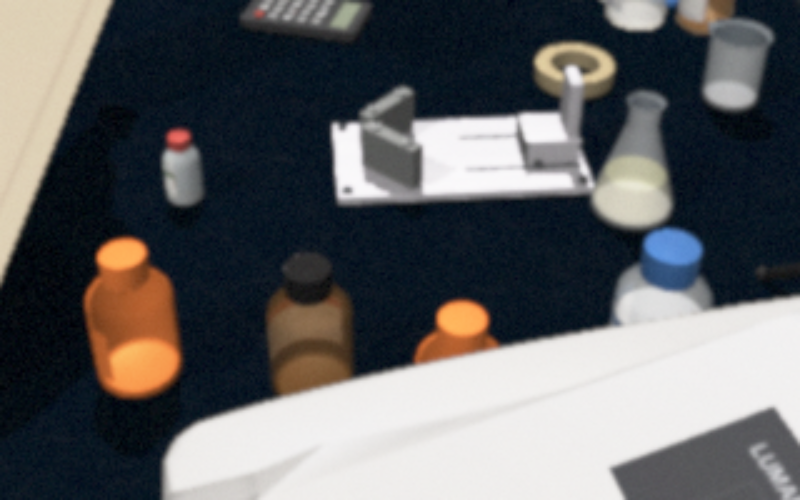

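The three bottle shapes in the scene image are at (268,347), (336,323) and (400,322). The first and third are orange with orange caps. The one at (336,323) is brown with a black cap, so it is the target. In the enlarged crop it is at about (310,330), at world ≈ (0.48, 0.055). The clamp's V is at the left of that crop (390,140) and its jaw and fin are at (555,120), so clamp +x points roughly along world −x. Next I'll move above them for a closer look.

Call:
jog_arm([
  {"slide": [-342, -135, 0], "angular": [0, 0, -33], "fingers": 0},
  {"slide": [-342, -135, 0], "angular": [0, 0, -33], "fingers": 0},
  {"slide": [-342, -135, 0], "angular": [0, 0, -33], "fingers": 0},
  {"slide": [-342, -135, 0], "angular": [0, 0, -33], "fingers": 0},
  {"slide": [-342, -135, 0], "angular": [0, 0, -33], "fingers": 0},
  {"slide": [-342, -135, 0], "angular": [0, 0, -33], "fingers": 0},
  {"slide": [-342, -135, 0], "angular": [0, 0, -33], "fingers": 0},
  {"slide": [-342, -135, 0], "angular": [0, 0, -33], "fingers": 0},
  {"slide": [-342, -135, 0], "angular": [0, 0, -33], "fingers": 0},
  {"slide": [-342, -135, 0], "angular": [0, 0, -33], "fingers": 0},
])

```text
clock: 1.93
tcp_pos: [0.5029, 0.2439, 0.2421]
orientation: [0.001, -0.061, 0.998, -0.001]
wrist_force: [0.5, -0.6, -0.2]
finger_gap: 0.0852
grip_force: 0.0
```

```bash
cat > b.py <<'E'
from h import *
import sys
Z=dict(seat=.008,fin=.072,bottle_mid=.0525,bottle=0,clamp_base=0,cheek_left=0,cheek_right=0)
st=get_state(); p=read_camera("wrist"); save(p,sys.argv[1]+".png")
print(st["clock"],np.round(st["tcp_pos"],4),np.round(st["orientation"],4),np.round(st["joint_pos"],2),np.round(quat(st["orientation"]).as_matrix()[:,0],4))
for n,z in Z.items():
    for r in tip_of(n,p)[:3]:
        if r["p"]>.2: print(n,round(r["p"],2),np.round(r["point"]),np.round(onz(p,r["point"],z,st)[:2],4))
E
python3 b.py w1
```

```text
1.9333 [0.5029 0.2439 0.2421] [ 1.000e-03 -6.080e-02  9.981e-01 -7.000e-04] [ 0.31  0.28  0.    1.29 -0.    0.19] [-0.9926 -0.1215 -0.002 ]
seat 0.57 [383. 265.] [0.5622 0.3233]
fin 0.81 [368. 401.] [0.6933 0.3239]
bottle_mid 0.81 [ 86. 252.] [0.5733 0.0097]
bottle_mid 0.69 [121. 168.] [0.482  0.0552]
bottle_mid 0.56 [148.  44.] [0.3637 0.0727]
bottle 0.97 [108. 238.] [0.5731 0.0074]
bottle 0.94 [168.  55.] [0.3652 0.0715]
bottle 0.64 [145. 162.] [0.4813 0.0565]
clamp_base 0.62 [374. 263.] [0.5629 0.3152]
clamp_base 0.35 [371. 397.] [0.7487 0.3468]
cheek_left 0.85 [356. 242.] [0.5419 0.2921]
cheek_right 0.96 [407. 241.] [0.5344 0.3462]
```

View pics/w1.png

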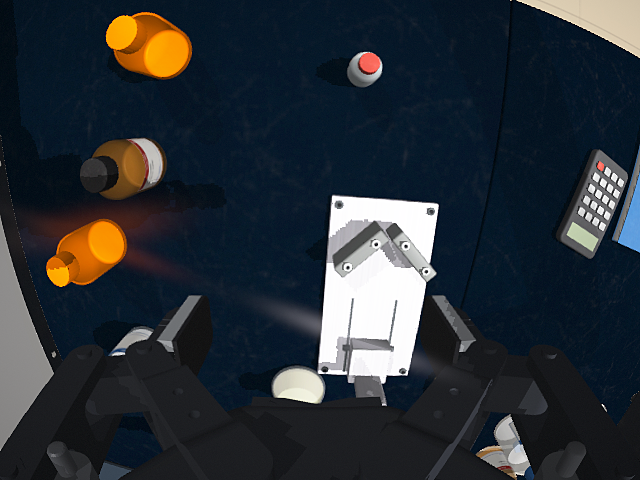

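The wrist view shows the brown bottle at (130,168), with its foot at about (145,162). The plate corners are near (331,196), (439,205), (411,376) and (319,373), with the V at the top and the jaw and fin near (368,390). I'll fit the plate pose from those corners.

```bash
cat > c.py <<'E'
from h import *
st=get_state(); p=read_camera("wrist")
g=p["color"].astype(int).min(2); m=((g>170)*255).astype(np.uint8); m[:, :300]=0; m[:,450:]=0; m[:185]=0;m[380:]=0
m=cv2.morphologyEx(m,cv2.MORPH_OPEN,np.ones((3,3)))
n,l,s,c=cv2.connectedComponentsWithStats(m); k=1+np.argmax(s[1:,4]); ys,xs=np.where(l==k)
pts=np.array([onz(p,(x,y),.008,st)[:2] for x,y in zip(xs,ys)])
h=cv2.convexHull(pts.astype(np.float32)*1000)
r=cv2.minAreaRect(h); print(r); print(cv2.boxPoints(r))
for uv in [(331,196),(439,205),(411,376),(319,373)]: print(np.round(onz(p,uv,.008,st),4))
E
python3 c.py
```

```text
((623.3234252929688, 322.41973876953125), (170.58287048339844, 112.0037841796875), 3.276179552078247)
[[534.97095 373.45578]
 [541.3718  261.63504]
 [711.6759  271.3837 ]
 [705.275   383.20444]]
[0.4903 0.2643 0.008 ]
[0.4834 0.3774 0.008 ]
[0.6978 0.3959 0.008 ]
[0.7035 0.2808 0.008 ]
```

```bash
cat > d.py <<'E'
from h import *
from scipy.ndimage import map_coordinates
from scipy.optimize import least_squares
def project(p,P,st):
    T=np.eye(4);T[:3,:3]=quat(st["orientation"]).as_matrix();T[:3,3]=st["tcp_pos"];T=np.linalg.inv(T@np.array(p["tool_from_camera"]))
    q=P@T[:3,:3].T+T[:3,3]; f=240/np.tan(np.radians(p["fovy"])/2)
    r=np.linalg.norm(q[:,:2],axis=1); th=np.arctan2(r,q[:,2]); k=f*th/r
    return p["cx"]+q[:,0]*k,p["cy"]+q[:,1]*k
def fitplate(p,st,x0):
    G=cv2.GaussianBlur(p["color"].min(2).astype(float),(3,3),0)
    E=[((.070,-.045),(.070,.045),(1,0)),((-.14,.056),(.065,.056),(0,1)),((-.14,-.056),(.065,-.056),(0,-1)),((-.145,-.05),(-.145,.05),(-1,0))]
    S=[(np.array(a)+t*(np.array(b)-a),np.array(n)) for a,b,n in E for t in np.linspace(0,1,40)]
    A=np.array([s[0] for s in S]);N=np.array([s[1] for s in S]); x=np.array(x0)
    offs=np.arange(-.012,.012,.0004)
    for it in range(4):
        c,s=np.cos(x[2]),np.sin(x[2]);Rm=np.array([[c,-s],[s,c]])
        prof=[]
        for o in offs:
            W=(A+N*o)@Rm.T+x[:2]; u,v=project(p,np.c_[W,np.full(len(W),.008)],st); prof.append(map_coordinates(G,[v,u],order=1))
        g=np.gradient(np.array(prof),axis=0); i=np.argmin(g,axis=0); ok=g.min(0)<-4
        M=(A+N*offs[i][:,None])@Rm.T+x[:2]
        def res(y):
            c,s=np.cos(y[2]),np.sin(y[2]);Q=(M-y[:2])@np.array([[c,-s],[s,c]]); return (((Q-A)*N).sum(1)*1000)[ok]
        sol=least_squares(res,x,loss="soft_l1",f_scale=.7);x=sol.x
    rr=(((M-x[:2])@np.array([[np.cos(x[2]),-np.sin(x[2])],[np.sin(x[2]),np.cos(x[2])]])-A)*N).sum(1)*1000
    print("fit",np.round(x,4),np.degrees(x[2]),ok.sum(),[(round(float(np.median(rr[k:k+40][ok[k:k+40]])),2),int(ok[k:k+40].sum())) for k in range(0,160,40) if ok[k:k+40].any()])
    return x
if __name__=="__main__":
    st=get_state(); p=read_camera("wrist"); fitplate(p,st,[.557,.325,np.radians(184)])
E
python3 d.py
```

```text
fit [0.5615 0.3188 3.1994] 183.31015244522848 160 [(0.41, 40), (-0.01, 40), (0.02, 40), (0.4, 40)]
```

Call:
jog_arm([
  {"slide": [45, -184, 50], "angular": [0, 0, 3.7], "fingers": 0},
  {"slide": [45, -184, 50], "angular": [0, 0, 3.7], "fingers": 0},
  {"slide": [45, -184, 50], "angular": [0, 0, 3.7], "fingers": 0},
  {"slide": [45, -184, 50], "angular": [0, 0, 3.7], "fingers": 0},
  {"slide": [45, -184, 50], "angular": [0, 0, 3.7], "fingers": 0},
  {"slide": [45, -184, 50], "angular": [0, 0, 3.7], "fingers": 0},
  {"slide": [45, -184, 50], "angular": [0, 0, 3.7], "fingers": 0},
  {"slide": [45, -184, 50], "angular": [0, 0, 3.7], "fingers": 0},
])

```text
clock: 3.1
tcp_pos: [0.4779, 0.0603, 0.1927]
orientation: [0.0, -0.031, 1.0, 0.0]
wrist_force: [0.3, 0.6, 0.2]
finger_gap: 0.0853
grip_force: 0.0
```

```bash
python3 b.py w2
```

```text
3.1 [0.4779 0.0603 0.1927] [ 4.000e-04 -3.140e-02  9.995e-01  2.000e-04] [-0.04  0.16 -0.28  1.13  0.   -0.1 ] [-9.98e-01 -6.27e-02 -8.00e-04]
seat 0.81 [544. 303.] [0.5592 0.3175]
bottle_mid 0.73 [305. 228.] [0.4812 0.0536]
bottle 0.71 [336.  86.] [0.367 0.072]
bottle 0.64 [311. 209.] [0.4774 0.057 ]
bottle 0.63 [254. 305.] [0.5761 0.007 ]
clamp_base 0.8 [539. 305.] [0.5658 0.3171]
cheek_left 0.7 [530. 286.] [0.5424 0.2969]
cheek_right 0.79 [568. 283.] [0.5389 0.3521]
```

View pics/w2.png

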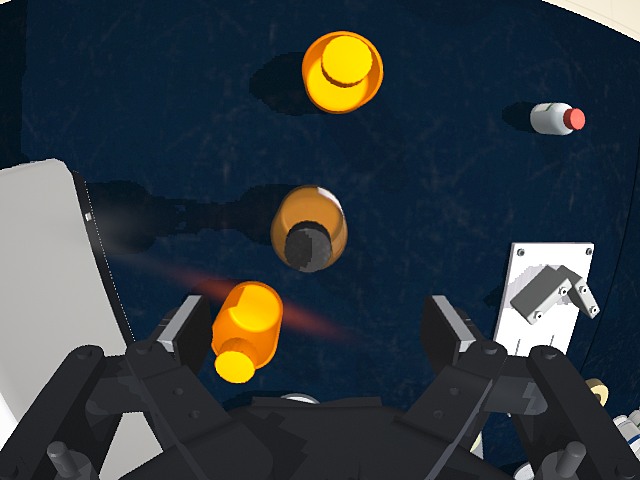

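The brown bottle is centred under the gripper, with its cap at (309,245). The orange bottles, at (343,70) and (245,325), are clear of the fingers. I'll descend now.

Call:
jog_arm([
  {"slide": [-2, -5, 35], "fingers": 0},
  {"slide": [-2, -5, 70], "fingers": 0},
  {"slide": [-2, -5, 105], "fingers": 0},
  {"slide": [-2, -5, 137], "fingers": 0},
  {"slide": [-2, -5, 137], "fingers": 0},
  {"slide": [-2, -5, 137], "fingers": 0},
])

```text
schema error: expected keys fingers, slide, angular
```

Call:
jog_arm([
  {"slide": [0, 0, 0], "fingers": 0.4},
  {"slide": [0, 0, 0], "fingers": 0.6},
  {"slide": [0, 0, 0], "fingers": 0.6},
  {"slide": [0, 0, 0], "fingers": 0.6},
  {"slide": [0, 0, 0], "fingers": 0.6},
  {"slide": [0, 0, 0], "fingers": 0.6},
  {"slide": [0, 0, 0], "fingers": 0.6},
], squeeze=30)

```text
schema error: expected keys fingers, slide, angular
```

Call:
jog_arm([
  {"slide": [-2, -5, 35], "angular": [0, 0, 0], "fingers": 0},
  {"slide": [-2, -5, 70], "angular": [0, 0, 0], "fingers": 0},
  {"slide": [-2, -5, 105], "angular": [0, 0, 0], "fingers": 0},
  {"slide": [-2, -5, 137], "angular": [0, 0, 0], "fingers": 0},
  {"slide": [-2, -5, 137], "angular": [0, 0, 0], "fingers": 0},
  {"slide": [-2, -5, 137], "angular": [0, 0, 0], "fingers": 0},
])

```text
clock: 4.0
tcp_pos: [0.4784, 0.0552, 0.0543]
orientation: [-0.002, -0.031, 1.0, 0.0]
wrist_force: [0.5, -0.7, 0.2]
finger_gap: 0.0855
grip_force: 0.0
```

Call:
jog_arm([
  {"slide": [0, 0, 0], "angular": [0, 0, 0], "fingers": 0.3},
  {"slide": [0, 0, 0], "angular": [0, 0, 0], "fingers": 0.6},
  {"slide": [0, 0, 0], "angular": [0, 0, 0], "fingers": 0.6},
  {"slide": [0, 0, 0], "angular": [0, 0, 0], "fingers": 0.6},
  {"slide": [0, 0, 0], "angular": [0, 0, 0], "fingers": 0.6},
  {"slide": [0, 0, 0], "angular": [0, 0, 0], "fingers": 0.6},
  {"slide": [0, 0, 0], "angular": [0, 0, 0], "fingers": 0.6},
], squeeze=30)

```text
clock: 4.58
tcp_pos: [0.4821, 0.0551, 0.0577]
orientation: [0.002, -0.031, 1.0, -0.0]
wrist_force: [0.1, 0.3, 6.5]
finger_gap: 0.0553
grip_force: 29.9
```

Call:
jog_arm([
  {"slide": [0, 0, -20], "angular": [0, 0, 0], "fingers": 0.6},
  {"slide": [0, 0, -45], "angular": [0, 0, 0], "fingers": 0.6},
  {"slide": [0, 0, -65], "angular": [0, 0, 0], "fingers": 0.6},
  {"slide": [0, 0, -65], "angular": [0, 0, 0], "fingers": 0.6},
  {"slide": [0, 0, -65], "angular": [0, 0, 0], "fingers": 0.6},
])

```text
clock: 5.0
tcp_pos: [0.4815, 0.0549, 0.1219]
orientation: [0.002, -0.031, 1.0, -0.0]
wrist_force: [-0.6, -0.5, -2.7]
finger_gap: 0.0552
grip_force: 31.8
```

```bash
cat > e.py <<'E'
from h import *
import sys
# usage: clamp-frame target cx cy (mm) -> tool slide
S=np.array([.5615,.3188]);a=np.radians(183.31)
st=get_state();M=quat(st["orientation"]).as_matrix()
c=np.array([[np.cos(a),-np.sin(a)],[np.sin(a),np.cos(a)]])
print("t",st["clock"],"tcp",np.round(st["tcp_pos"],4),"clamp mm",np.round(c.T@(st["tcp_pos"][:2]-S)*1000,1),"F clamp",np.round(c.T@st["wrist_force"][:2],2),np.round(st["wrist_force"][2],2),"toolx yaw",np.degrees(np.arctan2(M[1,0],M[0,0])),"gap",st["finger_gap"])
print("tool z",np.round(M[:,2],4))
if len(sys.argv)>3:
    w=S+c@(np.array([float(sys.argv[1]),float(sys.argv[2])])/1000)
    d=np.r_[w,float(sys.argv[3])/1000]-st["tcp_pos"]; print("slide",np.round(M.T@d*1000,1))
E
python3 e.py -30 0 123
```

```text
t 5.0 tcp [0.4815 0.0549 0.1219] clamp mm [ 95.1 258.8] F clamp [0.61 0.51] -2.74 toolx yaw -176.4124418222337 gap 0.05518205314848941
tool z [ 4.2e-03 -2.0e-04 -1.0e+00]
slide [-126.4  258.2   -0.6]
```

Call:
jog_arm([
  {"slide": [-14, 28, 0], "angular": [0, 0, 0], "fingers": 0.6},
  {"slide": [-28, 57, 0], "angular": [0, 0, 0], "fingers": 0.6},
  {"slide": [-42, 86, 0], "angular": [0, 0, 0], "fingers": 0.6},
  {"slide": [-56, 115, 0], "angular": [0, 0, 0], "fingers": 0.6},
  {"slide": [-70, 144, 0], "angular": [0, 0, 0], "fingers": 0.6},
  {"slide": [-84, 173, 0], "angular": [0, 0, 0], "fingers": 0.6},
  {"slide": [-98, 202, 0], "angular": [0, 0, 0], "fingers": 0.6},
  {"slide": [-112, 230, 0], "angular": [0, 0, 0], "fingers": 0.6},
  {"slide": [-126, 258, 0], "angular": [0, 0, 0], "fingers": 0.6},
  {"slide": [-126, 258, 0], "angular": [0, 0, 0], "fingers": 0.6},
])

```text
clock: 5.83
tcp_pos: [0.5906, 0.3252, 0.1178]
orientation: [0.0, -0.033, 0.999, 0.001]
wrist_force: [1.5, 0.0, -1.9]
finger_gap: 0.0552
grip_force: 32.0
```

```bash
python3 e.py -30 0 67; python3 b.py w3
```

```text
t 5.8333 tcp [0.5906 0.3252 0.1178] clamp mm [-29.4  -4.7] F clamp [-1.53  0.09] -1.94 toolx yaw -176.17811230672186 gap 0.05515444534549888
tool z [-1.e-04  2.e-03 -1.e+00]
slide [-0.5 -4.8 50.8]
5.8333 [0.5906 0.3252 0.1178] [ 0.     -0.0333  0.9994  0.001 ] [0.38 0.56 0.12 1.13 0.   0.32] [-9.978e-01 -6.670e-02 -1.000e-04]
seat 0.81 [309. 193.] [0.5613 0.3198]
seat 0.65 [349. 158.] [0.5367 0.3444]
bottle 0.91 [318. 261.] [0.611  0.3291]
clamp_base 0.81 [303. 193.] [0.5634 0.3161]
clamp_base 0.34 [346. 156.] [0.536  0.3431]
cheek_left 0.84 [265. 158.] [0.5405 0.289 ]
cheek_right 0.56 [346. 156.] [0.5357 0.343 ]
cheek_right 0.54 [ 34. 332.] [0.711  0.0534]
```

View pics/w3.png

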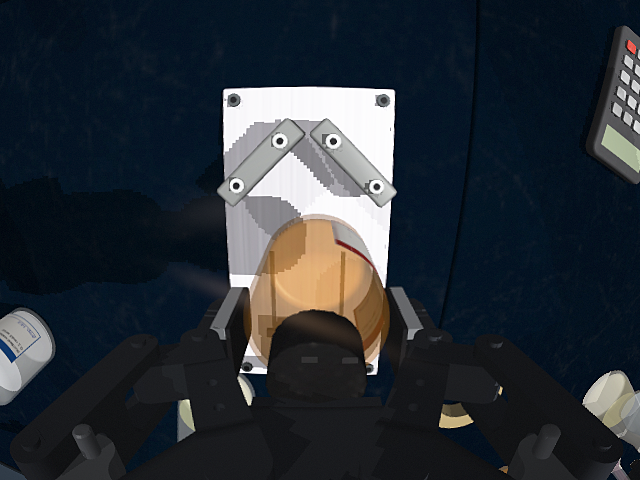

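The wrist view shows the bottle held upright over the plate, around (318,290). The V is centred at about column 308, so the bottle sits about 5 mm off to the right, which agrees with the pose calculation. I'll refit the plate and then lower the bottle with a correction.

```bash
sed 's/((-.14,.056),(.065,.056),(0,1)),((-.14,-.056),(.065,-.056),(0,-1)),((-.145,-.05),(-.145,.05),(-1,0))/((-.01,.056),(.065,.056),(0,1)),((-.01,-.056),(.065,-.056),(0,-1))/' d.py > d2.py; python3 d2.py
```

```text
fit [0.5617 0.3189 3.1991] 183.293704155636 120 [(-0.0, 40), (-0.23, 40), (-0.35, 40)]
```

Call:
jog_arm([
  {"slide": [-1, -5, 15], "angular": [0, 0, 0], "fingers": 0.6},
  {"slide": [-1, -5, 30], "angular": [0, 0, 0], "fingers": 0.6},
  {"slide": [-1, -5, 42], "angular": [0, 0, 0], "fingers": 0.6},
  {"slide": [-1, -5, 47], "angular": [0, 0, 0], "fingers": 0.6},
  {"slide": [-1, -5, 47], "angular": [0, 0, 0], "fingers": 0.6},
  {"slide": [-1, -5, 47], "angular": [0, 0, 0], "fingers": 0.6},
])

```text
clock: 6.78
tcp_pos: [0.5909, 0.3153, 0.0733]
orientation: [-0.0, -0.031, 1.0, -0.0]
wrist_force: [-0.4, 0.8, -1.9]
finger_gap: 0.0551
grip_force: 32.0
```

```bash
python3 e.py -30 0 66
```

```text
t 6.7833 tcp [0.5909 0.3153 0.0733] clamp mm [-29.1   5.2] F clamp [ 0.39 -0.84] -1.91 toolx yaw -176.42084299453273 gap 0.05514235600143214
tool z [-4.e-04 -1.e-04 -1.e+00]
slide [-0.9  5.2  7.3]
```

Call:
jog_arm([
  {"slide": [0, 3, 2], "angular": [0, 0, 0], "fingers": 0.6},
  {"slide": [0, 5, 4], "angular": [0, 0, 0], "fingers": 0.6},
  {"slide": [0, 5, 6], "angular": [0, 0, 0], "fingers": 0.6},
  {"slide": [0, 5, 6], "angular": [0, 0, 0], "fingers": 0.6},
  {"slide": [0, 5, 6], "angular": [0, 0, 0], "fingers": 0.6},
  {"slide": [0, 5, 6], "angular": [0, 0, 0], "fingers": 0.6},
  {"slide": [0, 5, 6], "angular": [0, 0, 0], "fingers": 0.6},
])

```text
clock: 7.37
tcp_pos: [0.5908, 0.3204, 0.0675]
orientation: [0.0, -0.031, 1.0, 0.0]
wrist_force: [-1.1, -0.4, -1.8]
finger_gap: 0.0553
grip_force: 32.0
```

```bash
python3 e.py -30 0 66
```

```text
t 7.3667 tcp [0.5908 0.3204 0.0675] clamp mm [-29.3   0.1] F clamp [1.07 0.3 ] -1.78 toolx yaw -176.41768894142797 gap 0.05530881442642552
tool z [ 2.e-04  1.e-04 -1.e+00]
slide [-0.7  0.1  1.5]
```

Call:
jog_arm([
  {"slide": [0, 0, 1], "angular": [0, 0, 0], "fingers": 0.6},
  {"slide": [0, 0, 1], "angular": [0, 0, 0], "fingers": 0.6},
  {"slide": [0, 0, 1.5], "angular": [0, 0, 0], "fingers": 0.6},
  {"slide": [0, 0, 1.5], "angular": [0, 0, 0], "fingers": 0.6},
  {"slide": [0, 0, 1.5], "angular": [0, 0, 0], "fingers": 0.6},
])

```text
clock: 7.78
tcp_pos: [0.5907, 0.3204, 0.0659]
orientation: [0.0, -0.031, 1.0, 0.0]
wrist_force: [-1.0, 0.3, -1.7]
finger_gap: 0.0555
grip_force: 32.2
```

Call:
jog_arm([
  {"slide": [0, 0, 0.5], "angular": [0, 0, 0], "fingers": 0.6},
  {"slide": [0, 0, 0.5], "angular": [0, 0, 0], "fingers": 0.6},
  {"slide": [0, 0, 1], "angular": [0, 0, 0], "fingers": 0.6},
  {"slide": [0, 0, 1], "angular": [0, 0, 0], "fingers": 0.6},
  {"slide": [0, 0, 1], "angular": [0, 0, 0], "fingers": 0.6},
])

```text
clock: 8.2
tcp_pos: [0.5907, 0.3204, 0.0658]
orientation: [0.0, -0.031, 1.0, 0.0]
wrist_force: [-2.7, -1.9, 5.2]
finger_gap: 0.0553
grip_force: 32.7
```

Call:
jog_arm([
  {"slide": [0, 0, -0.6], "angular": [0, 0, 0], "fingers": 0.6},
  {"slide": [5, 0, -0.6], "angular": [0, 0, 0], "fingers": 0.6},
  {"slide": [10, 0, -0.6], "angular": [0, 0, 0], "fingers": 0.6},
  {"slide": [15, 0, -0.6], "angular": [0, 0, 0], "fingers": 0.6},
  {"slide": [20, 0, -0.6], "angular": [0, 0, 0], "fingers": 0.6},
  {"slide": [22, 0, -0.6], "angular": [0, 0, 0], "fingers": 0.6},
  {"slide": [22, 0, -0.6], "angular": [0, 0, 0], "fingers": 0.6},
  {"slide": [22, 0, -0.6], "angular": [0, 0, 0], "fingers": 0.6},
])

```text
clock: 8.87
tcp_pos: [0.5682, 0.3192, 0.0658]
orientation: [-0.0, -0.031, 1.0, 0.0]
wrist_force: [-0.9, -0.6, 5.5]
finger_gap: 0.0553
grip_force: 32.4
```

```bash
python3 e.py 0 0 66;python3 b.py w4
```

```text
t 8.8667 tcp [0.5682 0.3192 0.0658] clamp mm [-6.7  0. ] F clamp [0.92 0.51] 5.51 toolx yaw -176.39775980884394 gap 0.05528399798424429
tool z [-5.e-04  3.e-04 -1.e+00]
slide [ 6.7  0.1 -0.2]
8.8667 [0.5682 0.3192 0.0658] [-2.000e-04 -3.140e-02  9.995e-01  2.000e-04] [ 0.39  0.56 -0.02  0.99  0.    0.33] [-9.98e-01 -6.28e-02  4.00e-04]
bottle 0.8 [317. 257.] [0.5676 0.3212]
cheek_left 0.83 [263. 209.] [0.542  0.2898]
cheek_right 0.72 [364. 205.] [0.5364 0.3448]
```

View pics/w4.png

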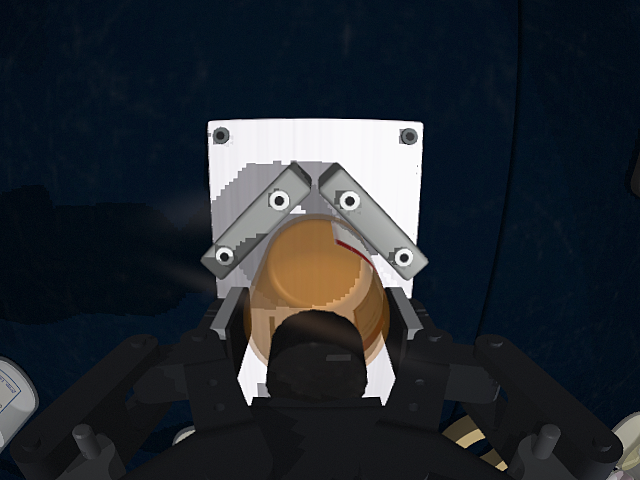

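The V mouth is centred at about column 315 and the bottle at about 317, with the fingers clear over the cheeks. I'll creep in under force control.

Call:
jog_arm([
  {"slide": [1, 0, -0.5], "angular": [0, 0, 0], "fingers": 0.6},
  {"slide": [2, 0, -0.5], "angular": [0, 0, 0], "fingers": 0.6},
  {"slide": [3, 0, -0.5], "angular": [0, 0, 0], "fingers": 0.6},
  {"slide": [3, 0, -0.5], "angular": [0, 0, 0], "fingers": 0.6},
  {"slide": [3, 0, -0.5], "angular": [0, 0, 0], "fingers": 0.6},
])

```text
clock: 9.68
tcp_pos: [0.5659, 0.3188, 0.0658]
orientation: [0.0, -0.031, 1.0, 0.0]
wrist_force: [2.7, 0.3, 0.6]
finger_gap: 0.0555
grip_force: 32.2
```

Call:
jog_arm([
  {"slide": [1, 0, 0], "angular": [0, 0, 0], "fingers": 0.6},
  {"slide": [1, 0, 0], "angular": [0, 0, 0], "fingers": 0.6},
  {"slide": [1, 0, 0], "angular": [0, 0, 0], "fingers": 0.6},
])

```text
clock: 9.93
tcp_pos: [0.5646, 0.3187, 0.0658]
orientation: [-0.0, -0.031, 1.0, -0.0]
wrist_force: [0.8, 1.3, 0.8]
finger_gap: 0.0553
grip_force: 32.2
```

Call:
jog_arm([
  {"slide": [1, 0, 0], "angular": [0, 0, 0], "fingers": 0.6},
  {"slide": [1, 0, 0], "angular": [0, 0, 0], "fingers": 0.6},
  {"slide": [1, 0, 0], "angular": [0, 0, 0], "fingers": 0.6},
])

```text
clock: 10.18
tcp_pos: [0.5635, 0.3187, 0.0658]
orientation: [-0.0, -0.031, 1.0, -0.0]
wrist_force: [1.1, -0.5, 0.6]
finger_gap: 0.0552
grip_force: 32.2
```

Call:
jog_arm([
  {"slide": [0.5, 0, 0], "angular": [0, 0, 0], "fingers": 0.6},
  {"slide": [1, 0, 0], "angular": [0, 0, 0], "fingers": 0.6},
  {"slide": [1, 0, 0], "angular": [0, 0, 0], "fingers": 0.6},
])

```text
clock: 10.43
tcp_pos: [0.5628, 0.3186, 0.0658]
orientation: [0.0, -0.031, 1.0, -0.0]
wrist_force: [1.5, -0.7, -0.4]
finger_gap: 0.0551
grip_force: 32.2
```

Call:
jog_arm([
  {"slide": [0.5, 0, 0], "angular": [0, 0, 0], "fingers": 0.6},
  {"slide": [0.5, 0, 0], "angular": [0, 0, 0], "fingers": 0.6},
  {"slide": [0.5, 0, 0], "angular": [0, 0, 0], "fingers": 0.6},
])

```text
clock: 10.68
tcp_pos: [0.5626, 0.3185, 0.0658]
orientation: [0.0, -0.031, 1.0, -0.0]
wrist_force: [3.5, -0.8, -2.0]
finger_gap: 0.0552
grip_force: 32.1
```

Call:
jog_arm([
  {"slide": [0.4, 0, 0], "angular": [0, 0, 0], "fingers": 0.6},
  {"slide": [0.4, 0, 0], "angular": [0, 0, 0], "fingers": 0.6},
  {"slide": [0.4, 0, 0], "angular": [0, 0, 0], "fingers": 0.6},
])

```text
clock: 10.93
tcp_pos: [0.5625, 0.3184, 0.0659]
orientation: [0.001, -0.031, 1.0, -0.0]
wrist_force: [4.8, -0.5, -3.3]
finger_gap: 0.0554
grip_force: 32.1
```

```bash
cat > f.py <<'E'
from h import *
a=np.radians(183.3);c=np.array([[np.cos(a),-np.sin(a)],[np.sin(a),np.cos(a)]])
F=[];T=[]
for i in range(6):
    st=get_state();F.append(st["wrist_force"]);T.append(st["ft_torque"]); read_camera("side")
F=np.mean(F,0);print(st["clock"],"F clamp",np.round(c.T@F[:2],2),round(F[2],2),"T clamp",np.round(c.T@np.mean(T,0)[:2],2),round(np.mean(T,0)[2],2),np.round(st["tcp_pos"],4))
E
python3 f.py
```

```text
11.1833 F clamp [-4.61  1.45] -2.92 T clamp [0.33 1.14] -0.06 [0.5625 0.3184 0.0659]
```

Fy and Tz both say only the right (−y) face is bearing. I'll back off slightly, shift towards clamp +y and press again.

Call:
jog_arm([
  {"slide": [-1, 0, 0], "angular": [0, 0, 0], "fingers": 0.6},
  {"slide": [-1, -0.8, 0], "angular": [0, 0, 0], "fingers": 0.6},
  {"slide": [-0.5, -0.8, 0], "angular": [0, 0, 0], "fingers": 0.6},
  {"slide": [0, -0.8, 0], "angular": [0, 0, 0], "fingers": 0.6},
  {"slide": [0.4, -0.8, 0], "angular": [0, 0, 0], "fingers": 0.6},
  {"slide": [0.4, -0.8, 0], "angular": [0, 0, 0], "fingers": 0.6},
])

```text
clock: 11.73
tcp_pos: [0.5619, 0.3178, 0.0659]
orientation: [0.0, -0.031, 1.0, -0.0]
wrist_force: [4.1, -1.4, -3.4]
finger_gap: 0.0553
grip_force: 32.1
```

```bash
python3 f.py
```

```text
11.9833 F clamp [-5.1   1.09] -3.84 T clamp [0.26 1.16] -0.01 [0.5619 0.3178 0.0659]
```

Call:
jog_arm([
  {"slide": [-0.8, 0, 0], "angular": [0, 0, 0], "fingers": 0.6},
  {"slide": [-0.8, -0.5, 0], "angular": [0, 0, 0], "fingers": 0.6},
  {"slide": [0, -0.5, 0], "angular": [0, 0, 0], "fingers": 0.6},
  {"slide": [0.5, -0.5, 0], "angular": [0, 0, 0], "fingers": 0.6},
  {"slide": [0.5, -0.5, 0], "angular": [0, 0, 0], "fingers": 0.6},
])

```text
clock: 12.45
tcp_pos: [0.5619, 0.3177, 0.066]
orientation: [0.001, -0.031, 1.0, 0.0]
wrist_force: [5.6, 0.7, -4.5]
finger_gap: 0.0551
grip_force: 31.8
```

```bash
python3 f.py
```

```text
12.7 F clamp [-6.01 -0.51] -4.22 T clamp [-0.16  1.38] 0.02 [0.5618 0.3177 0.066 ]
```

Call:
jog_arm([
  {"slide": [0, 0, 0.4], "angular": [0, 0, 0], "fingers": 0.6},
  {"slide": [0.5, 0, 0.7], "angular": [0, 0, 0], "fingers": 0.6},
  {"slide": [1, 0, 0.7], "angular": [0, 0, 0], "fingers": 0.6},
  {"slide": [1, 0, 0.7], "angular": [0, 0, 0], "fingers": 0.6},
])

```text
clock: 13.08
tcp_pos: [0.5618, 0.3177, 0.066]
orientation: [0.002, -0.031, 1.0, 0.0]
wrist_force: [7.0, 0.7, -2.2]
finger_gap: 0.0555
grip_force: 32.0
```

```bash
python3 f.py
```

```text
13.3333 F clamp [-6.99 -0.26] -2.7 T clamp [-0.03  1.56] 0.05 [0.5618 0.3177 0.066 ]
```

Call:
jog_arm([
  {"slide": [0.7, 0, 0.3], "angular": [0, 0, 0], "fingers": 0.6},
  {"slide": [1.4, 0, 0.6], "angular": [0, 0, 0], "fingers": 0.6},
  {"slide": [2, 0, 0.6], "angular": [0, 0, 0], "fingers": 0.6},
  {"slide": [2, 0, 0.6], "angular": [0, 0, 0], "fingers": 0.6},
])

```text
clock: 13.72
tcp_pos: [0.5616, 0.3177, 0.0661]
orientation: [0.004, -0.031, 1.0, 0.001]
wrist_force: [9.8, -0.2, -1.8]
finger_gap: 0.0554
grip_force: 32.0
```

```bash
python3 f.py
```

```text
13.9667 F clamp [-9.89  0.56] -2.33 T clamp [0.06 2.22] 0.06 [0.5616 0.3177 0.0661]
```

Call:
jog_arm([
  {"slide": [-1, 0, 0], "angular": [0, 0, 0], "fingers": 0.6},
  {"slide": [-2.3, 0, 0], "angular": [0, 0, 0], "fingers": 0.6},
  {"slide": [-2.3, 0, 0], "angular": [0, 0, 0], "fingers": 0.6},
])

```text
clock: 14.27
tcp_pos: [0.5619, 0.3177, 0.0659]
orientation: [0.002, -0.031, 1.0, 0.001]
wrist_force: [5.7, 0.2, 2.2]
finger_gap: 0.0552
grip_force: 32.4
```

```bash
python3 f.py
```

```text
14.5167 F clamp [-5.63  0.17] 1.38 T clamp [0.05 1.23] 0.03 [0.5619 0.3177 0.0658]
```

Call:
jog_arm([
  {"slide": [0, 0, 0], "angular": [0, 0, 0], "fingers": 0.6},
  {"slide": [0, 0, 0], "angular": [0, 0, 0], "fingers": 0.6},
  {"slide": [0, 0, 0], "angular": [0, 0, 0], "fingers": 0.32},
  {"slide": [0, 0, 0], "angular": [0, 0, 0], "fingers": 0.28},
  {"slide": [0, 0, 0], "angular": [0, 0, 0], "fingers": 0.2},
  {"slide": [0, 0, 0], "angular": [0, 0, 0], "fingers": 0.1},
  {"slide": [0, 0, 0], "angular": [0, 0, 0], "fingers": 0.05},
  {"slide": [0, 0, 0], "angular": [0, 0, 0], "fingers": 0.05},
], squeeze=20)

```text
clock: 15.23
tcp_pos: [0.5599, 0.3172, 0.0644]
orientation: [-0.0, -0.031, 1.0, -0.0]
wrist_force: [-1.0, -0.9, -0.9]
finger_gap: 0.0811
grip_force: 0.0
```

```bash
python3 e.py 0 0 180; python3 f.py
```

```text
t 15.2333 tcp [0.5599 0.3172 0.0644] clamp mm [1.7 1.5] F clamp [1.09 0.88] -0.91 toolx yaw -176.40203386463068 gap 0.08105052931157745
tool z [-8.e-04 -1.e-04 -1.e+00]
slide [  -1.6    1.5 -115.6]
15.4833 F clamp [0.1  0.16] 0.13 T clamp [ 0.01 -0.01] 0.02 [0.5603 0.3172 0.0646]
```

Call:
jog_arm([
  {"slide": [-1, 0, -15], "angular": [0, 0, 0], "fingers": 0.0},
  {"slide": [-1, 0, -45], "angular": [0, 0, 0], "fingers": 0.0},
  {"slide": [-1, 0, -80], "angular": [0, 0, 0], "fingers": 0.0},
  {"slide": [-1, 0, -115], "angular": [0, 0, 0], "fingers": 0.2},
  {"slide": [-30, 1, -115], "angular": [0, 0, 0], "fingers": 0.4},
  {"slide": [-60, 1, -115], "angular": [0, 0, 0], "fingers": 0.4},
  {"slide": [-80, 1, -115], "angular": [0, 0, 0], "fingers": 0.4},
  {"slide": [-80, 1, -115], "angular": [0, 0, 0], "fingers": 0.4},
  {"slide": [-80, 1, -115], "angular": [0, 0, 0], "fingers": 0.4},
])

```text
clock: 16.28
tcp_pos: [0.6407, 0.3228, 0.1786]
orientation: [-0.0, -0.031, 1.0, -0.0]
wrist_force: [-1.2, -0.0, -1.1]
finger_gap: 0.0514
grip_force: 0.0
```

```bash
python3 e.py -130 0 66; python3 b.py w5; python3 -c "
from h import *
p=read_camera('wrist');print(np.round(p['tool_from_camera'],3))
for c in ('scene','side'):
    p=read_camera(c);save(p,c+'5.png')
    for n,z in (('fin',.072),('bottle',.008),('bottle_mid',.0605)):
        for r in tip_of(n,p)[:3]: print(c,n,r['p'],np.round(onz(p,r['point'],z),4))
a=cv2.imread('pics/side5.png')[180:380,200:470];a=cv2.resize(a,None,fx=2,fy=2)
b=cv2.imread('pics/w5.png')[80:480,100:500]
cv2.imwrite('pics/w5s.png',np.hstack([cv2.resize(a,(400,400)),b]))"
```

```text
t 16.2833 tcp [0.6407 0.3228 0.1786] clamp mm [-79.3   0.5] F clamp [ 1.19 -0.03] -1.09 toolx yaw -176.46650178085062 gap 0.05136401765459225
tool z [-1.e-03 -2.e-04 -1.e+00]
slide [-50.8   0.3 112.6]
16.2833 [0.6407 0.3228 0.1786] [-5.000e-04 -3.080e-02  9.995e-01 -1.000e-04] [0.35 0.62 0.38 1.33 0.   0.29] [-0.9981 -0.0616  0.001 ]
fin 0.87 [316. 308.] [0.6934 0.3275]
bottle 0.73 [ 18. 137.] [0.5711 0.0057]
bottle 0.57 [319. 118.] [0.5596 0.3213]
cheek_left 0.61 [281.  90.] [0.5372 0.2888]
cheek_right 0.7 [347.  90.] [0.534  0.3431]
[[ 0.001 -0.961 -0.278  0.069]
 [ 1.     0.001 -0.001  0.001]
 [ 0.001 -0.278  0.961 -0.132]
 [ 0.     0.     0.     1.   ]]
scene fin 0.73 [0.6935 0.327  0.072 ]
scene bottle 0.98 [0.5709 0.0049 0.008 ]
scene bottle 0.94 [0.558  0.3304 0.008 ]
scene bottle 0.83 [0.3551 0.0676 0.008 ]
scene bottle_mid 0.92 [0.5581 0.3195 0.0605]
scene bottle_mid 0.92 [0.3547 0.0673 0.0605]
scene bottle_mid 0.56 [5.655e-01 4.000e-04 6.050e-02]
side fin 0.6 [0.6922 0.3322 0.072 ]
side bottle 0.82 [0.3686 0.0576 0.008 ]
side bottle 0.8 [0.5644 0.3103 0.008 ]
side bottle_mid 0.95 [0.5594 0.318  0.0605]
side bottle_mid 0.76 [0.3646 0.0645 0.0605]
side bottle_mid 0.68 [ 0.5714 -0.0072  0.0605]
```

View pics/w5s.png

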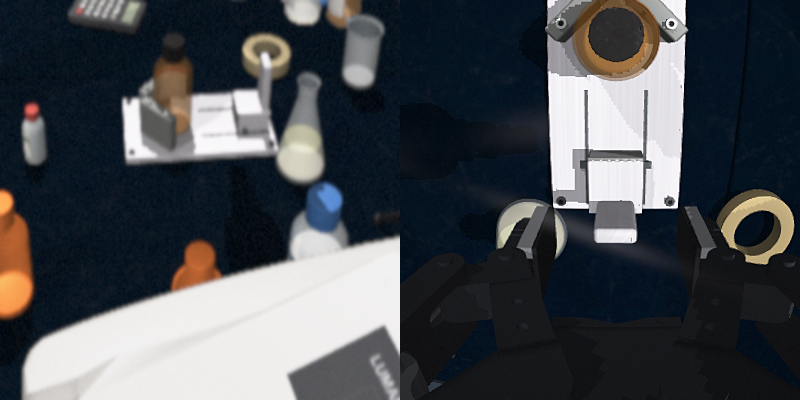

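The bottle stands upright in the V. In the right half the fin is at (615,220), midway between the open fingers, and the flask body is at (532,228). I'll check the flask clearance before descending.

```bash
python3 - <<'E'
from h import *
st=get_state()
for c in ("wrist","side","scene"):
    p=read_camera(c)
    for r in tip_of("flask",p)[:2]: print(c,"flask",round(r["p"],2),np.round(r["point"]),np.round(onz(p,r["point"],0,st)[:2],4))
    if c=="wrist":
        print("flask foot by eye",onz(p,(231,309),.01,st)[:2])
        for uv in ((295,316),(337,317)): print("fin top corners",np.round(onz(p,uv,.084,st)[:2],4))
E
python3 e.py -131 -1 66
```

```text
wrist flask 0.63 [230. 310.] [0.7389 0.2477]
flask foot by eye [0.73214457 0.25150897]
fin top corners [0.6943 0.3133]
fin top corners [0.6933 0.3424]
side flask 0.93 [402. 265.] [0.7327 0.2396]
scene flask 0.57 [386. 230.] [0.7285 0.2463]
t 17.4333 tcp [0.6401 0.3232 0.1796] clamp mm [-78.8   0.1] F clamp [ 0.06 -1.24] -0.59 toolx yaw -176.41662882846637 gap 0.05111628111621549
tool z [ 0.e+00  1.e-04 -1.e+00]
slide [-52.2   0.9 113.6]
```

Call:
jog_arm([
  {"slide": [-25, 1, 0], "angular": [0, 0, 0], "fingers": 0.4},
  {"slide": [-51, 1, 0], "angular": [0, 0, 0], "fingers": 0.4},
  {"slide": [-51, 1, 0], "angular": [0, 0, 0], "fingers": 0.4},
  {"slide": [-51, 1, 30], "angular": [0, 0, 0], "fingers": 0.4},
  {"slide": [-51, 1, 60], "angular": [0, 0, 0], "fingers": 0.4},
  {"slide": [-51, 1, 90], "angular": [0, 0, 0], "fingers": 0.4},
  {"slide": [-51, 1, 111], "angular": [0, 0, 0], "fingers": 0.4},
  {"slide": [-51, 1, 111], "angular": [0, 0, 0], "fingers": 0.4},
  {"slide": [-51, 1, 111], "angular": [0, 0, 0], "fingers": 0.4},
])

```text
clock: 18.18
tcp_pos: [0.6895, 0.327, 0.0673]
orientation: [-0.002, -0.031, 1.0, -0.0]
wrist_force: [0.4, 0.0, 0.5]
finger_gap: 0.0514
grip_force: 0.0
```

```bash
python3 e.py -131 -1 68;python3 f.py
```

```text
t 18.1833 tcp [0.6895 0.327  0.0673] clamp mm [-128.3   -0.8] F clamp [-0.37 -0.  ] 0.55 toolx yaw -176.41417677792955 gap 0.05139209350201196
tool z [-0.0034 -0.0011 -1.    ]
slide [-2.7  0.2 -0.7]
18.4333 F clamp [-0.37 -0.02] 0.44 T clamp [-0.02  0.03] -0.01 [0.6924 0.3279 0.0715]
```

Call:
jog_arm([
  {"slide": [0, 0, 0], "angular": [0, 0, 0], "fingers": 0.6},
  {"slide": [0, 0, 0], "angular": [0, 0, 0], "fingers": 0.9},
  {"slide": [0, 0, 0], "angular": [0, 0, 0], "fingers": 0.9},
  {"slide": [0, 0, 0], "angular": [0, 0, 0], "fingers": 0.9},
  {"slide": [0, 0, 0], "angular": [0, 0, 0], "fingers": 0.9},
  {"slide": [0, 0, 0], "angular": [0, 0, 0], "fingers": 0.9},
], squeeze=25)

```text
clock: 18.98
tcp_pos: [0.6919, 0.3253, 0.0703]
orientation: [0.001, -0.03, 1.0, -0.001]
wrist_force: [-0.1, -5.7, 5.4]
finger_gap: 0.029
grip_force: 26.6
```

```bash
python3 f.py
```

```text
19.2333 F clamp [1.1  5.93] 5.38 T clamp [ 1.26 -0.17] -0.07 [0.6919 0.3253 0.0703]
```

Call:
jog_arm([
  {"slide": [0, -2.5, -0.7], "angular": [0, 0, 0], "fingers": 0.9},
  {"slide": [4, -2.5, -0.7], "angular": [0, 0, 0], "fingers": 0.9},
  {"slide": [10, -2.5, -0.7], "angular": [0, 0, 0], "fingers": 0.9},
  {"slide": [16, -2.5, -0.7], "angular": [0, 0, 0], "fingers": 0.9},
  {"slide": [22, -2.5, -0.7], "angular": [0, 0, 0], "fingers": 0.9},
  {"slide": [28, -2.5, -0.7], "angular": [0, 0, 0], "fingers": 0.9},
  {"slide": [34, -2.5, -0.7], "angular": [0, 0, 0], "fingers": 0.9},
  {"slide": [40, -2.5, -0.7], "angular": [0, 0, 0], "fingers": 0.9},
  {"slide": [40, -2.5, -0.7], "angular": [0, 0, 0], "fingers": 0.9},
])

```text
clock: 20.03
tcp_pos: [0.6496, 0.3227, 0.0703]
orientation: [-0.0, -0.032, 0.999, 0.0]
wrist_force: [0.3, 1.4, 6.8]
finger_gap: 0.0294
grip_force: 26.8
```

```bash
python3 f.py; python3 e.py -70 0 70
```

```text
20.2833 F clamp [ 0.77 -1.02] 8.05 T clamp [ 0.08 -0.05] -0.24 [0.6497 0.3227 0.0703]
t 20.3333 tcp [0.6497 0.3227 0.0703] clamp mm [-88.3   1.2] F clamp [ 0.57 -1.56] 8.44 toolx yaw -176.3786538014132 gap 0.029525749445868322
tool z [-1.2e-03  3.0e-04 -1.0e+00]
slide [18.2  1.3  0.3]
```

Call:
jog_arm([
  {"slide": [4, 0, -0.8], "angular": [0, 0, 0], "fingers": 0.9},
  {"slide": [8, 0, -0.8], "angular": [0, 0, 0], "fingers": 0.9},
  {"slide": [11, 0, -0.8], "angular": [0, 0, 0], "fingers": 0.9},
  {"slide": [13, 0, -0.8], "angular": [0, 0, 0], "fingers": 0.9},
  {"slide": [13, 0, -0.8], "angular": [0, 0, 0], "fingers": 0.9},
])

```text
clock: 20.75
tcp_pos: [0.6373, 0.322, 0.0703]
orientation: [-0.0, -0.032, 1.0, 0.0]
wrist_force: [0.4, 3.6, 5.6]
finger_gap: 0.0299
grip_force: 26.6
```

Call:
jog_arm([
  {"slide": [1, 0, 0], "angular": [0, 0, 0], "fingers": 0.9},
  {"slide": [2, 0, 0], "angular": [0, 0, 0], "fingers": 0.9},
  {"slide": [2, 0, 0], "angular": [0, 0, 0], "fingers": 0.9},
])

```text
clock: 21.0
tcp_pos: [0.6362, 0.3219, 0.0703]
orientation: [0.0, -0.031, 1.0, 0.0]
wrist_force: [2.5, 5.1, 4.9]
finger_gap: 0.0293
grip_force: 26.5
```

Call:
jog_arm([
  {"slide": [1, 0, 0], "angular": [0, 0, 0], "fingers": 0.9},
  {"slide": [1, 0, 0], "angular": [0, 0, 0], "fingers": 0.9},
])

```text
clock: 21.17
tcp_pos: [0.6354, 0.3218, 0.0703]
orientation: [0.0, -0.031, 1.0, 0.0]
wrist_force: [2.3, 4.8, 4.3]
finger_gap: 0.0291
grip_force: 26.5
```

```bash
python3 f.py; python3 e.py -70 0 70
```

```text
21.4167 F clamp [-2.66 -4.48] 4.76 T clamp [-0.58  0.53] -0.24 [0.6354 0.3218 0.0703]
t 21.4667 tcp [0.6354 0.3218 0.0703] clamp mm [-73.9   1.2] F clamp [-2.98 -4.23] 5.4 toolx yaw -176.4019109794707 gap 0.0296090968080934
tool z [ 3.e-04  9.e-04 -1.e+00]
slide [3.9 1.3 0.3]
```

Call:
jog_arm([
  {"slide": [1, 1, -0.4], "angular": [0, 0, 0], "fingers": 0.9},
  {"slide": [1.5, 1, -0.4], "angular": [0, 0, 0], "fingers": 0.9},
  {"slide": [1.5, 1, -0.4], "angular": [0, 0, 0], "fingers": 0.9},
])

```text
clock: 21.72
tcp_pos: [0.6336, 0.3218, 0.0703]
orientation: [-0.0, -0.031, 1.0, -0.0]
wrist_force: [2.7, 1.5, 3.4]
finger_gap: 0.0296
grip_force: 26.4
```

Call:
jog_arm([
  {"slide": [1, 0, 0], "angular": [0, 0, 0], "fingers": 0.9},
  {"slide": [1, 0, 0], "angular": [0, 0, 0], "fingers": 0.9},
])

```text
clock: 21.88
tcp_pos: [0.6325, 0.3218, 0.0703]
orientation: [-0.0, -0.031, 1.0, -0.0]
wrist_force: [2.7, -0.1, 2.6]
finger_gap: 0.0296
grip_force: 26.4
```

```bash
python3 f.py
```

```text
22.1333 F clamp [-2.81  0.27] 3.02 T clamp [0.24 0.6 ] -0.2 [0.6325 0.3218 0.0703]
```

Sliding friction is about 2.8 N and the jaw hasn't touched yet, so I'll keep creeping.

Call:
jog_arm([
  {"slide": [1, 0, 0], "angular": [0, 0, 0], "fingers": 0.9},
  {"slide": [1, 0, 0], "angular": [0, 0, 0], "fingers": 0.9},
])

```text
clock: 22.35
tcp_pos: [0.6315, 0.3217, 0.0703]
orientation: [-0.0, -0.031, 1.0, -0.0]
wrist_force: [2.7, -1.6, 2.2]
finger_gap: 0.0292
grip_force: 26.3
```

Call:
jog_arm([
  {"slide": [0.7, 0, 0], "angular": [0, 0, 0], "fingers": 0.9},
  {"slide": [0.7, 0, 0], "angular": [0, 0, 0], "fingers": 0.9},
])

```text
clock: 22.52
tcp_pos: [0.6308, 0.3217, 0.0703]
orientation: [-0.0, -0.031, 1.0, -0.0]
wrist_force: [3.2, -1.9, 2.3]
finger_gap: 0.0297
grip_force: 26.3
```

Call:
jog_arm([
  {"slide": [0.7, 0, 0], "angular": [0, 0, 0], "fingers": 0.9},
  {"slide": [0.7, 0, 0], "angular": [0, 0, 0], "fingers": 0.9},
])

```text
clock: 22.68
tcp_pos: [0.63, 0.3217, 0.0703]
orientation: [-0.0, -0.031, 1.0, -0.0]
wrist_force: [2.5, -2.3, 1.6]
finger_gap: 0.0292
grip_force: 26.3
```

Call:
jog_arm([
  {"slide": [0.7, 0, 0], "angular": [0, 0, 0], "fingers": 0.9},
  {"slide": [0.7, 0, 0], "angular": [0, 0, 0], "fingers": 0.9},
])

```text
clock: 22.85
tcp_pos: [0.6294, 0.3217, 0.0703]
orientation: [-0.0, -0.031, 1.0, -0.0]
wrist_force: [3.8, -4.2, 1.8]
finger_gap: 0.0296
grip_force: 26.2
```

Call:
jog_arm([
  {"slide": [0.5, 0, 0], "angular": [0, 0, 0], "fingers": 0.9},
  {"slide": [0.5, 0, 0], "angular": [0, 0, 0], "fingers": 0.9},
])

```text
clock: 23.02
tcp_pos: [0.6293, 0.3217, 0.0704]
orientation: [0.0, -0.031, 1.0, -0.0]
wrist_force: [3.9, -3.3, 1.3]
finger_gap: 0.0296
grip_force: 26.1
```

```bash
python3 f.py
```

```text
23.2667 F clamp [-3.92  3.46] 1.5 T clamp [0.97 0.84] -0.17 [0.6293 0.3217 0.0703]
```

Call:
jog_arm([
  {"slide": [0.7, -0.7, 0], "angular": [0, 0, 0], "fingers": 0.9},
  {"slide": [1, -0.7, 0], "angular": [0, 0, 0], "fingers": 0.9},
  {"slide": [1, -0.7, 0], "angular": [0, 0, 0], "fingers": 0.9},
])

```text
clock: 23.57
tcp_pos: [0.6293, 0.3216, 0.0704]
orientation: [0.001, -0.031, 1.0, 0.0]
wrist_force: [6.0, -1.2, -1.4]
finger_gap: 0.0289
grip_force: 25.9
```

```bash
python3 f.py
```

```text
23.8167 F clamp [-6.79  1.5 ] -1.23 T clamp [0.65 1.3 ] -0.21 [0.6292 0.3216 0.0704]
```

Call:
jog_arm([
  {"slide": [0.6, 0, 0], "angular": [0, 0, 0], "fingers": 0.9},
  {"slide": [1, -0.3, 0], "angular": [0, 0, 0], "fingers": 0.9},
  {"slide": [1, -0.3, 0], "angular": [0, 0, 0], "fingers": 0.9},
])

```text
clock: 24.12
tcp_pos: [0.6292, 0.3216, 0.0704]
orientation: [0.002, -0.031, 1.0, 0.001]
wrist_force: [8.5, -1.1, -2.5]
finger_gap: 0.0296
grip_force: 25.7
```

```bash
python3 f.py
```

```text
24.3667 F clamp [-9.23  0.79] -2.58 T clamp [0.47 1.78] -0.19 [0.6292 0.3216 0.0704]
```

Call:
jog_arm([
  {"slide": [-1, 0, 0], "angular": [0, 0, 0], "fingers": 0.9},
  {"slide": [-2, 0, 0], "angular": [0, 0, 0], "fingers": 0.9},
  {"slide": [-2, 0, 0], "angular": [0, 0, 0], "fingers": 0.9},
])

```text
clock: 24.67
tcp_pos: [0.6292, 0.3216, 0.0703]
orientation: [0.0, -0.031, 1.0, 0.0]
wrist_force: [4.7, -0.2, 0.8]
finger_gap: 0.0297
grip_force: 26.0
```

```bash
python3 f.py
```

```text
24.9167 F clamp [-4.63 -0.66] -0.52 T clamp [0.2  1.01] -0.22 [0.6292 0.3215 0.0704]
```

Fully against the bottle: force rises to 9 N with no movement. I'll relax to about 2 N and release.

Call:
jog_arm([
  {"slide": [-1, 0, 0], "angular": [0, 0, 0], "fingers": 0.9},
  {"slide": [-1, 0, 0], "angular": [0, 0, 0], "fingers": 0.9},
  {"slide": [-1, 0, 0], "angular": [0, 0, 0], "fingers": 0.6},
  {"slide": [-1, 0, 0], "angular": [0, 0, 0], "fingers": 0.5},
  {"slide": [-1, 0, 0], "angular": [0, 0, 0], "fingers": 0.4},
  {"slide": [-1, 0, 0], "angular": [0, 0, 0], "fingers": 0.4},
  {"slide": [-1, 0, 0], "angular": [0, 0, 0], "fingers": 0.4},
], squeeze=20)

```text
clock: 25.55
tcp_pos: [0.6297, 0.321, 0.0703]
orientation: [-0.0, -0.031, 1.0, -0.0]
wrist_force: [0.8, -0.4, -0.5]
finger_gap: 0.0515
grip_force: 0.0
```

Call:
jog_arm([
  {"slide": [0, 0, -20], "angular": [0, 0, 0], "fingers": 0.4},
  {"slide": [0, 0, -50], "angular": [0, 0, 0], "fingers": 0.4},
  {"slide": [0, 0, -85], "angular": [0, 0, 0], "fingers": 0.4},
  {"slide": [0, 0, -120], "angular": [0, 0, 0], "fingers": 0.4},
  {"slide": [0, 0, -130], "angular": [0, 0, 0], "fingers": 0.4},
  {"slide": [0, 0, -130], "angular": [0, 0, 0], "fingers": 0.4},
  {"slide": [0, 0, -130], "angular": [0, 0, 0], "fingers": 0.4},
])

```text
clock: 26.13
tcp_pos: [0.6304, 0.3212, 0.2009]
orientation: [0.001, -0.031, 1.0, 0.0]
wrist_force: [-0.1, 0.8, 0.1]
finger_gap: 0.051
grip_force: 0.0
```

```bash
python3 f.py; python3 b.py w6; python3 -c "
from h import *
p=read_camera('side');save(p,'side6.png')
a=p['color'][180:340,200:470,::-1];b=cv2.imread('pics/w6.png')[:,140:540]
cv2.imwrite('pics/w6s.png',np.hstack([cv2.resize(a,(400,480)),b]))"
```

```text
26.3833 F clamp [-0.06  0.05] -0.04 T clamp [ 0.01 -0.01] -0.01 [0.6292 0.3207 0.1982]
26.4333 [0.6294 0.3208 0.1986] [-1.400e-03 -3.130e-02  9.995e-01 -5.000e-04] [0.36 0.6  0.38 1.36 0.   0.3 ] [-0.998  -0.0625  0.0029]
fin 0.85 [316. 231.] [0.6303 0.3218]
bottle 0.95 [322. 133.] [0.5598 0.3221]
bottle 0.9 [ 32. 150.] [0.5761 0.0062]
cheek_left 0.56 [285. 109.] [0.5401 0.2892]
cheek_right 0.91 [349. 108.] [0.5356 0.3444]
```

View pics/w6s.png

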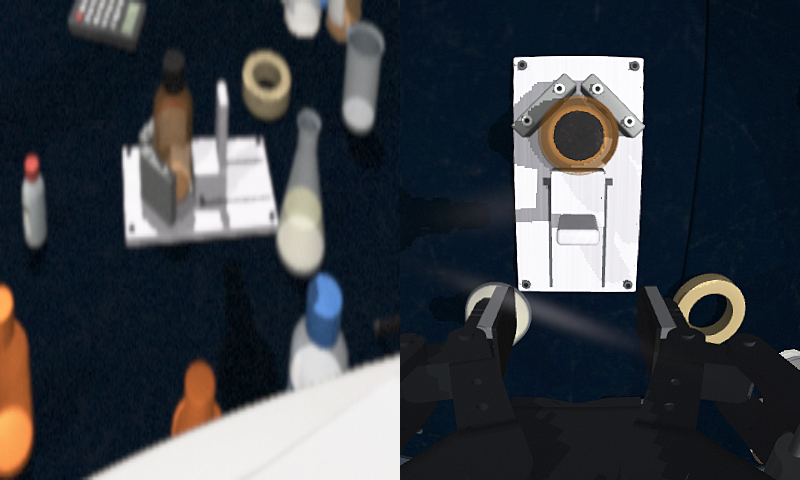

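The bottle stands upright at (580,135), centred between both cheeks. The jaw face is against it at about row 170, and the robot is clear at 26 s.

```bash
python3 -c "
from workcell import *
print(hand_in())"
```

```text
the job is handed in; nothing more can be done
None
```

The brown bottle is upright in the V, pressed in with about 10 N and centred on both faces. The jaw face is up against it, the gripper has let go, and I handed the job in at about 26 s; no verdict came back.

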